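Lid on the jar with the tongs

ROBOT

A 6-joint arm with a two-finger parallel gripper is mounted at the origin on the work surface; the furniture and walls round the work are solid. World frame = base frame: x ahead of the robot, y to its left, z up, the work surface at z = 0. Lengths are in m, angles in rad, forces in N, time in s.
With the tool pointing down it reaches from about 0.275 to 0.775 m from the base axis. Payload 14.6 kg.
Tool frame: the origin (TCP) lies on the centre line of the jaws, within the pads' length; the fingertips stand 22 mm ahead of it and the grasp point (between the pads) lies 3 mm ahead of it; z points along the fingers, y is the line along which they close (so a half turn about z gives the same grasp; the last joint's range is limited). The gripper opens to 85 mm and grips with 20 to 120 N. Pads are 22 mm wide; open, the fingers measure 114 mm over their backs; the gripper's body (76 mm by 85 mm) begins 54 mm behind the grasp point. The pads swing forward as they close: fully open they stand 13 mm farther back than shut.
Start: joints at [0.978, 0.263, -0.048, 1.259, 0, 1.415], TCP at [0.223, 0.475, 0.253] pointing down, gripper open.
Joint ranges: [-2.65, 2.65], [-0.89, 1.7], [-1.18, 1.37], [-2.13, 2.11], [-1.35, 1.29], [-3.14, 3.14]. Speed limits (rad/s): [1.89, 1.89, 2.57, 2.79, 3.14, 3.14].

INTERFACE

Orientations are given as a 3x3 rotation matrix whose columns are the frame's x, y, z axes.
In Python, from rig import * gives the robot as it stands.
- The arm moves only by the tool send_rows, never from a script. Its arguments are lists of equal length, an entry for each row: "slide": the shift along the tool's x, y, z in a scale on which 1.0 is 0.6 m, a list of three; "rot": the turn, a rotation vector about the tool's x, y, z in fractions of the full range, 1 being 2 rad, a list of three; "claw": the opening, from 0 (shut) to 1 (fully open). In form: {"slide": [[x, y, z], ...], "rot": [[ax, ay, az], ...], "claw": [claw, ...]}. A call has 1 to 12 rows; each row is the pose to reach, as a shift and turn from the pose commanded when the call began, along the tool's axes at that moment; what a row does not reach only later rows make up. A row lasts 1/8 s, in which the tool goes at most 62.5 mm and 10.7 degrees, less where a joint would pass 70% of its speed; a pose out of reach is approached as far as the arm can. Shift and turn numbers lie between -1 and 1, and a call with a number outside is refused. A call with a gripper value outside its range is refused whole. The fingers move at their own pace and stop on an object; "grip_force" is the grip in N (left out, the last holds). Time passes only in rows, so rows that repeat a pose let the fingers close. It gives the time, the measured TCP pose, the force, the opening and the grip force at its end, in the units of the state.
- read_state(): the state, without advancing time (a new reading comes with each control period).
- capture(name): name is "side" or "top"; returns the picture (480x640x3 uint8, red, green, blue); there is no depth.
- camera_model(name): a dict with "camera_matrix" (3x3 intrinsics, pixels), "rvec" (rotation vector, rad) and "tvec" (3), from world to camera coordinates, as OpenCV has them. Camera axes: x right, y down, z forward; pixel columns grow to the right and rows downward; lengths in m; the calibration is good to about 2 mm. A picture is of the moment at which its call begins. camera_model takes no time and is no camera call.
- job_done(): hands the job in; it is judged then, once.
The state is a dict: "t": time; "joints": joint angles; "dq": joint speeds; "effort": joint torques, N m; "ee_pos": TCP position; "orientation": TCP orientation; "force": force on the tool from outside, world axes, zero at the start; "moment": the same for the moment, N m; "opening": finger opening in m; "finger_force": force on a finger pad.
Only numpy, scipy, OpenCV 4.12 (cv2) and the standard library are available. Lean on these libraries where they do the work, as an engineer would, in place of code of your own. Each camera call takes 0.05 s, during which the arm holds its last target. There are 200 camera calls.

TASK

The clean jar lid on the drying rack must go on the open jar without being touched by the fingers. Lift the sprung tongs out of their rest by the tail, lay them flat on the bare worktop and let go, then take them again by their two finger grips, squeeze the lid in the jaws, carry it over and set it flat and centred on the mouth of the open jar. Then lay the tongs down flat on the worktop and let go, with the jar still upright and the other jars where they stood.

Things in the scene. Friction and masses are not known exactly. Their poses are not given: they have to be found in the camera images.
- tongs: Steel sprung tongs lying flat, 205 mm long, 110 g. Origin: underside, midway between the finger grips (arms open); x to the jaws (end x = 100 mm), z up. Tail bar x = -105 to -60 mm, pivot x = -60 mm, then two arms 22 mm high spread to the jaws. Starts in its rest, 10 mm above the worktop, arms hidden between the rest's cheeks; only the tail sticks out, free on both sides.
- tongs_arm (a joint): Hinge of the tongs: 0 = open by the spring, 0.17 rad = closed on the lid, 0.30 = end stop. The spring pushes the grips apart with about 7 N when open, 10 N at 0.17 rad.
- tail (a point): Middle of the tongs' straight tail (45 mm long, 16 mm wide in y, 24 mm high), 88 mm behind the finger grips, 12 mm above the underside: pinch it across the 16 mm here.
- grip_fixed (a point): Outer face of the finger grip on the fixed -y arm, 14 mm above the underside. A grip is a black block on the outside of each arm at x = 0 of the tongs, 14 mm long, 28 mm high; the outer faces are 60 mm apart with the arms open, 50 mm with the lid in the jaws. Pinch the two across y to hold and squeeze the tongs.
- pivot (a point): Pivot, top of the tongs. The -y arm is one piece with the tail, the +y arm turns here; when squeezed by the grips the body yaws by half the joint's change, and both arms stay symmetric to the gripper.
- jaw_fixed (a point): Middle of the fixed (-y) jaw's inner face, 11 mm above the tongs' underside. Jaws: shallow rubber V pads 22 mm high that centre a 63 mm disc 75 mm ahead of the finger grips; gap 86 mm open, 104 mm over the outsides.
- jaw_moving (a point): Middle of the moving (+y) jaw's inner face, 11 mm above the tongs' underside. Halfway between the two jaw points is where a lid is held.
- tong_rest: Fixed wooden rest: board 145 x 138 mm, 10 mm thick, with cheeks up to 34 mm above the worktop close along both arms of the tongs. Origin under the board at the place of the tongs' origin, x the same way as theirs (board from x = -45 to 100 mm). The tongs come out straight up.
- rack: Fixed wire drying rack, 100 x 100 mm, top 16 mm above the worktop. Origin: underside centre. The worktop between the rack, the tong rest and the robot is bare (a patch 240 x 140 mm, long side along y, round x = 0.46, y = 0.17 m is always free); a large pot stands left of it.
- lid: Round jar lid, 63 mm across, 13 mm thick, 30 g, lying flat on the rack. Origin: centre of its underside, z up.
- open_jar: Clear glass jar without a lid, 53 mm across, 109 mm tall, 250 g, loose. Origin: underside centre.
- jar_mouth (a point): Centre of the open jar's mouth, level with its rim, 109 mm above the jar's underside.
- lidded_jar: Clear empty jar with its lid on, 58 mm across, 75 mm tall, loose bystander.
- jam_near: Small filled jam jar, 51 mm across, 70 mm tall, loose bystander.
- jam_far: Small filled jam jar, 54 mm across, 78 mm tall, loose bystander.

How it is judged:
By the outcome, as a careful person would: the job done as asked, in the order asked, and still so for the second after the job is handed in, with the robot touching nothing.
It also fails if it takes over 72 s, if anything falls off the work surface, if the arm or the gripper's body presses on something with over 40 N, if the wrist force passes 120 N, or if a joint passes its speed limit or range.

## Working session

There is one attempt and no reset: what is moved stays moved. The work goes in short steps, Python scripts to look and compute and a tool call to move; the robot and the scene stay as the last step left them, time stands still between calls to the robot, and variables do not carry over. Pictures are saved under pics/ and viewed, at most 10 in all, crops included, and the job is handed in when it is done.

Besides the shell and the picture viewer there is one more tool, called after "Emit:" as a command line: name --argument value ..., lists and objects as JSON in quotes. send_rows: Moves the arm, as the interface text tells. Its arguments: {"type":"object","properties":{"slide":{"type":"array","items":{"type":"array","items":{"type":"number"}}},"rot":{"type":"array","items":{"type":"array","items":{"type":"number"}}},"claw":{"type":"array","items":{"type":"number"}},"grip_force":{"type":"number"}},"required":["slide","rot","claw"]}

```bash
mkdir -p pics
python3 - <<'E'
from rig import *
import cv2
s=read_state();print(s['ee_pos'],s['orientation'],s['opening'])
for n in("side","top"):
    im=capture(n);cv2.imwrite(f"pics/{n}0.png",im[:,:,::-1]);m=camera_model(n);print(n,m)
E
```

```text
[0.2224264  0.47527576 0.25281231] [[-9.05688069e-01  4.23944265e-01 -6.17572912e-04]
 [ 4.23944677e-01  9.05687641e-01 -8.98942650e-04]
 [ 1.78226573e-04 -1.07597838e-03 -9.99999405e-01]] 0.08552965980709727
side {'camera_matrix': array([[525.78919373,   0.        , 320.67319911],
       [  0.        , 525.78919373, 242.56979001],
       [  0.        ,   0.        ,   1.        ]]), 'rvec': array([ 0.07830744, -2.75904235,  1.48218295]), 'tvec': array([0.58695808, 0.06643234, 1.10113094])}
top {'camera_matrix': array([[503.23327752,   0.        , 314.33616637],
       [  0.        , 503.23327752, 236.4766872 ],
       [  0.        ,   0.        ,   1.        ]]), 'rvec': array([ 2.13579928, -2.16883079,  0.1885663 ]), 'tvec': array([0.09598617, 0.57944761, 0.92206175])}
```

View pics/top0.png

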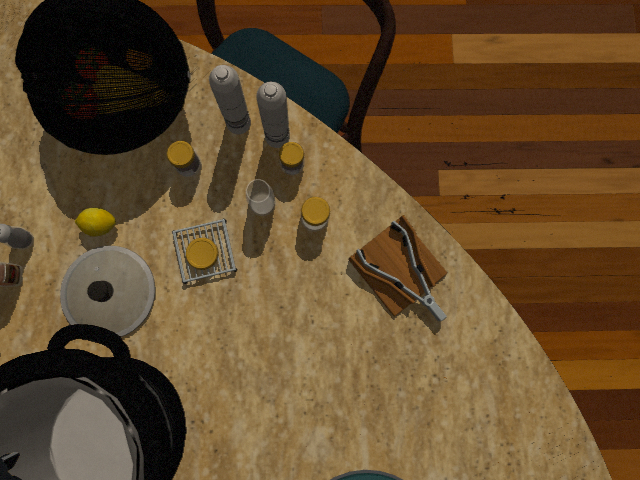

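View pics/side0.png

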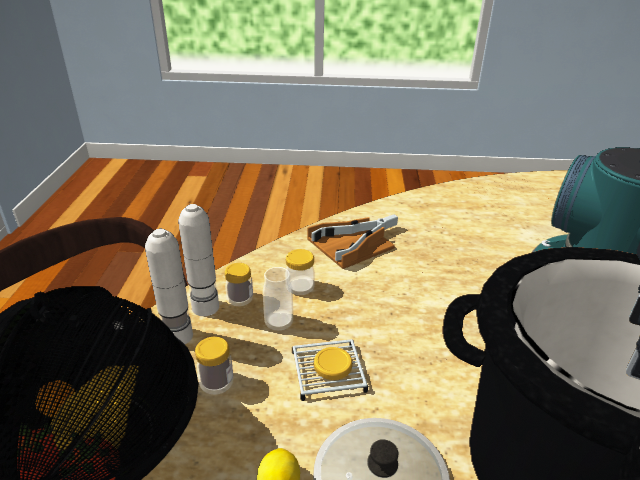

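The top view shows the tongs with the tail at about (436,310), the jaws at (360,255) and (398,230), the lid at (202,253), the open jar mouth at (259,190), the lidded jar at (315,210) and the jam jars at (181,155) and (292,155). In the side view the lid is at (333,362), the jar mouth at (279,275) and the tail at (388,222).

```bash
cat > h.py <<'E'
import cv2,numpy as np
from rig import *
def proj(n,P):
    m=camera_model(n);return cv2.projectPoints(np.float64(P).reshape(-1,1,3),m['rvec'],m['tvec'],m['camera_matrix'],None)[0].reshape(-1,2)
def ray(n,uv):
    m=camera_model(n);R=cv2.Rodrigues(m['rvec'])[0];K=m['camera_matrix']
    d=R.T@np.linalg.inv(K)@np.array([uv[0],uv[1],1.]);c=-R.T@m['tvec'];return c,d
def at(n,uv,z):
    c,d=ray(n,uv);return c+d*(z-c[2])/d[2]
def crop(n,x0,y0,x1,y1,k,out,im=None):
    im=capture(n) if im is None else im
    a=cv2.resize(im[y0:y1,x0:x1],None,fx=k,fy=k,interpolation=cv2.INTER_CUBIC);cv2.imwrite(out,a[:,:,::-1]);return a
E
python3 - <<'E'
from h import *
t=cv2.imread("pics/top0.png");s=cv2.imread("pics/side0.png")
f=lambda im,x0,y0,x1,y1,k:cv2.resize(im[y0:y1,x0:x1],None,fx=k,fy=k,interpolation=cv2.INTER_CUBIC)
a=f(t,345,210,455,325,5);b=f(t,235,170,285,230,5);c=f(s,300,205,410,270,5)
print(a.shape,b.shape,c.shape)
o=np.zeros((600,800,3),np.uint8);o[:575,:550]=a;o[:300,550:800]=b
cv2.imwrite("pics/c1.png",o)
for n,im in(("top",t),("side",s)):
    h=cv2.cvtColor(im,cv2.COLOR_BGR2HSV);m=cv2.inRange(h,(17,150,80),(32,255,255))
    N,L,S,C=cv2.connectedComponentsWithStats(m)
    for i in range(1,N):
        if S[i,4]>150:print(n,S[i],C[i],at(n,C[i],.029 if n=='x' else .029))
E
```

```text
(575, 550, 3) (300, 250, 3) (325, 550, 3)
top [166 141  28  24 517] [179.6073501 152.4622824] [0.75554879 0.35156023 0.029     ]
top [280 142  25  23 432] [291.49768519 152.91203704] [0.75239826 0.12947111 0.029     ]
top [299 196  31  28 629] [314.90143084 209.7027027 ] [0.6361965  0.08473073 0.029     ]
top [ 75 208  40  23 712] [ 94.59550562 219.20224719] [0.62276823 0.51230898 0.029     ]
top [ 445  220  195   30 2714] [545.0843773  234.29918939] [ 0.58115196 -0.36741856  0.029     ]
top [186 238  32  30 769] [201.3289987  252.47204161] [0.55482856 0.30520688 0.029     ]
top [ 551  359   89   31 1720] [598.70406977 374.03023256] [ 0.31262071 -0.44643732  0.029     ]
side [  50  159   77   70 1066] [ 89.30018762 193.21575985] [ 1.17093356 -0.21314147  0.029     ]
side [ 257  165   36   83 1109] [274.69792606 208.05861136] [ 0.70627844 -0.17471073  0.029     ]
side [300 166  24  62 936] [312.00320513 196.16559829] [ 0.62132092 -0.2406533   0.029     ]
side [387 169  18  26 347] [394.5389049  181.68876081] [ 0.41051473 -0.33651771  0.029     ]
side [158 176  48  61 894] [180.92729306 203.31767338] [ 0.933395   -0.18035008  0.029     ]
side [286 249  28  21 493] [299.54766734 259.22920892] [0.63009464 0.03100072 0.029     ]
side [118 252  33  53 803] [136.98132005 282.1494396 ] [0.93432263 0.12858399 0.029     ]
side [224 263  27  20 443] [237.18284424 272.49887133] [0.74911641 0.08479105 0.029     ]
side [  0 279  25  29 226] [  8.25663717 292.46460177] [1.16002084 0.17530425 0.029     ]
side [195 336  35  30 830] [211.81566265 350.76385542] [0.75200637 0.29879882 0.029     ]
side [ 314  347   38   33 1015] [332.52315271 363.16551724] [0.55408936 0.31356031 0.029     ]
side [ 257  448   44   32 1113] [278.54806828 465.88948787] [0.61939274 0.49901757 0.029     ]
```

View pics/c1.png

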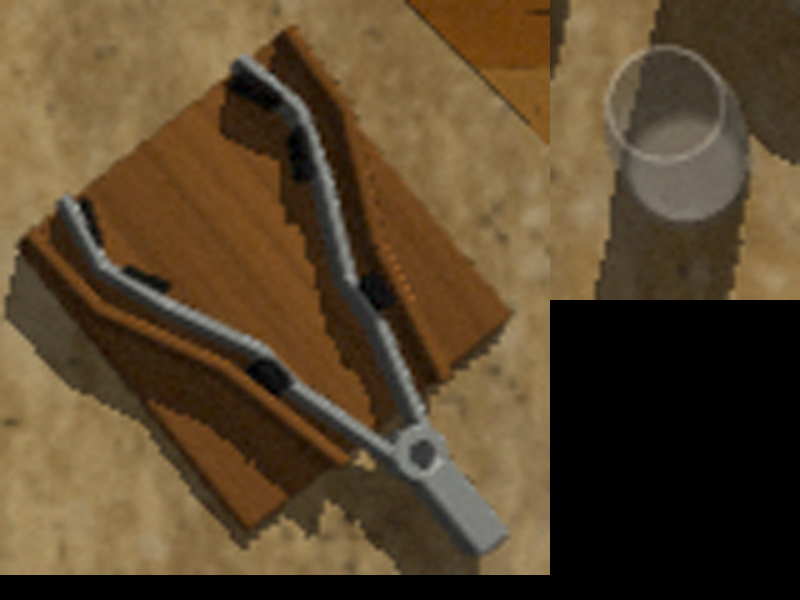

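The crop shows the pivot at (420,452), grips at (268,375) and (377,292), jaw tips at (68,200) and (240,62), the tail end at about (485,540), and the jar-mouth ring centred at (666,104).

Run:
```python
from h import *
from scipy.optimize import least_squares
for n in("top","side"):print(n,ray(n,(0,0))[0])
g=lambda x,y:(x/5+345,y/5+210)
pv=at("top",g(420,452),.036);g1=at("top",g(268,375),.038);g2=at("top",g(377,292),.038)
j1=at("top",g(68,200),.032);j2=at("top",g(240,62),.032);te=at("top",g(487,537),.034)
print("pivot",pv,"tail",te,"grips",g1,g2,(g1+g2)/2,np.linalg.norm(g1-g2),"tips",j1,j2,np.linalg.norm(j1-j2))
for a,b in((pv,(j1+j2)/2),(te,(j1+j2)/2),(te,pv),(te,(g1+g2)/2)):print(np.degrees(np.arctan2(*(b-a)[[1,0]])),np.linalg.norm((b-a)[:2]))
d=(g1-g2);print("perp",np.degrees(np.arctan2(d[1],d[0]))-90); d=j1-j2;print(np.degrees(np.arctan2(d[1],d[0]))-90)
print("mouth",at("top",((666-550)/5+235,104/5+170),.109),"side",at("side",(279,275),.109))
ph=np.linspace(0,2*np.pi,60)
def cen(n,x,y,r,z0,z1):
    P=np.r_[np.c_[x+r*np.cos(ph),y+r*np.sin(ph),ph*0+z0],np.c_[x+r*np.cos(ph),y+r*np.sin(ph),ph*0+z1]]
    h=cv2.convexHull(proj(n,P).astype(np.float32));M=cv2.moments(h);return np.array([M['m10']/M['m00'],M['m01']/M['m00']]),cv2.boundingRect(h),M['m00']
for n,c in(("top",(201.33,252.47)),("side",(332.52,363.17))):
    q=least_squares(lambda p:cen(n,*p,.0315,.016,.029)[0]-c,[.555,.305]).x;print("lid",n,q,cen(n,*q,.0315,.016,.029)[1:])
for nm,r,z,c in(("lidded",.029,.075,{"top":(314.9,209.7),"side":(299.55,259.23)}),("jn",.0255,.07,{"top":(291.5,152.91),"side":(237.18,272.5)}),("jf",.027,.078,{"top":(179.61,152.46),"side":(211.8,350.8)})):
  for n in c:
    q=least_squares(lambda p:cen(n,*p,r,z-.013,z)[0]-c[n],[.6,.2]).x;print(nm,n,q)
im=cv2.imread("pics/side0.png");a=lambda x0,y0,x1,y1,k:cv2.resize(im[y0:y1,x0:x1],None,fx=k,fy=k,interpolation=cv2.INTER_CUBIC)
o=np.zeros((595,550,3),np.uint8);o[:325]=a(300,205,410,270,5);o[325:595,:200]=a(259,262,299,316,5)[:270];
o[325:595,210:540]=a(300,342,366,396,5);cv2.imwrite("pics/c2.png",o)
```

```text
top [0.43447408 0.10979887 0.99716961]
side [0.55442357 0.9089149  0.65414877]
pivot [ 0.4557869  -0.12946185  0.036     ] tail [ 0.4233759  -0.15388869  0.034     ] grips [ 0.4858283  -0.07220285  0.038     ] [ 0.51690476 -0.11553594  0.038     ] [ 0.50136653 -0.0938694   0.038     ] 0.053324510596619676 tips [0.55491364 0.00153188 0.032     ] [ 0.60832482 -0.06753788  0.032     ] 0.08731200350994299
37.47256742805915 0.15854994804362607
37.37703603520987 0.19913388435760088
37.003829410411676 0.040585017668679904
37.58082299089457 0.09841165796560775
perp 35.6463176258672
37.71454036940439
mouth [0.65565199 0.1886818  0.109     ] side [0.65170468 0.19236302 0.109     ]
lid top [0.55565328 0.30625807] ((184, 235, 35, 34), 875.6854515509913)
lid side [0.55413383 0.30645577] ((313, 345, 40, 36), 1105.089589686133)
lidded top [0.62785169 0.08576632]
lidded side [0.62533236 0.08577625]
jn top [0.74094836 0.12873516]
jn side [0.73838675 0.12972988]
jf top [0.74137714 0.34077329]
jf side [0.73858212 0.33963566]
```

View pics/c2.png

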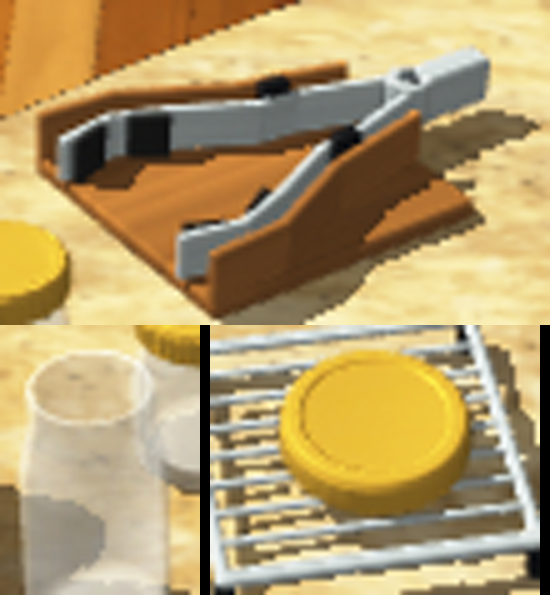

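The side crop shows the jar-mouth ring centred at about (276.8,274.6) in full-picture pixels. The lid lies flat inside the rack.

```bash
cat >> h.py <<'E'
from scipy.spatial.transform import Rotation as Ro
def goal(*pts):  # (x,y,z,yaw of tool y in deg) -> slide, rot from the present pose
    s=read_state();R=np.array(s['orientation']);p=np.array(s['ee_pos'])
    for x,y,z,a in pts:
        a=np.radians(a);ty=np.array([np.cos(a),np.sin(a),0]);tz=np.array([0,0,-1.]);G=np.c_[np.cross(ty,tz),ty,tz]
        print((x,y,z),"slide",np.round(R.T@(np.array([x,y,z])-p),4),"rot",np.round(Ro.from_matrix(R.T@G).as_rotvec(),4))
E
python3 - <<'E'
from h import *
print(at("side",(276.8,274.6),.109),proj("top",[[.2224,.4753,.2528]]),proj("side",[[.2224,.4753,.2528]]),at("top",(185,430),.15))
goal((.2224,.4753,.35,64.9),(.431,-.147,.16,127.4))
E
```

```text
[0.65559221 0.19149429 0.109     ] [[ 40.87933936 473.80539162]] [[638.4602236 342.487736 ]] [0.25404674 0.30192747 0.15      ]
(0.2224, 0.4753, 0.35) slide [ 0.0001 -0.0001 -0.0971] rot [-0.0009 -0.0001  0.0002]
(0.431, -0.147, 0.16) slide [-0.4527 -0.4751  0.0932] rot [-7.0000e-04 -6.0000e-04 -1.0906e+00]
```

Careful with the scale: shifts go in shares of 0.6 m and turns go in shares of 2 rad. That gives: -0.4751 m / 0.6 = -0.7918, -0.4527 m / 0.6 = -0.7545, -1.09 rad / 2 = -0.545.

Emit:
send_rows --slide '[[0,0,-0.1],[0,0,-0.15],[-0.0833,-0.0833,-0.15],[-0.15,-0.1667,-0.15],[-0.2333,-0.2333,-0.1333],[-0.3,-0.3167,-0.1167],[-0.3667,-0.3833,-0.0833],[-0.4333,-0.4667,-0.05],[-0.5167,-0.55,0],[-0.6,-0.6333,0.05],[-0.6833,-0.7167,0.1],[-0.7545,-0.7918,0.1553]]' --rot '[[0,0,0],[0,0,-0.05],[0,0,-0.1],[0,0,-0.15],[0,0,-0.2],[0,0,-0.25],[0,0,-0.3],[0,0,-0.35],[0,0,-0.4],[0,0,-0.45],[0,0,-0.5],[0,0,-0.545]]' --claw '[1,1,1,1,1,1,1,1,1,1,1,1]'

```text
t: 1.6
ee_pos: [0.4117, -0.0916, 0.1886]
orientation: [[-0.793, -0.609, 0.001], [-0.609, 0.793, -0.0], [-0.0, -0.0, -1.0]]
force: [2.5, 1.1, -1.2]
opening: 0.0854
finger_force: 0.0
```

Run:
```python
from h import *
s=read_state();print(s['ee_pos'],s['joints'],s['orientation'])
goal((.431,-.147,.10,127.4),(.431,-.147,.028,127.4))
```

```text
[ 0.41169278 -0.0915773   0.18856471] [-4.12694426e-01  1.20665310e-01 -4.16180552e-01  1.03335609e+00
  1.23480042e-04 -1.06743004e+00] [[-7.93208817e-01 -6.08949440e-01  5.94003192e-04]
 [-6.08949602e-01  7.93208905e-01 -1.25280256e-04]
 [-3.94879280e-04 -4.61091410e-04 -9.99999816e-01]]
(0.431, -0.147, 0.1) slide [ 0.0185 -0.0557  0.0886] rot [-0.0005  0.0004  0.002 ]
(0.431, -0.147, 0.028) slide [ 0.0185 -0.0556  0.1606] rot [-0.0005  0.0004  0.002 ]
```

Emit:
send_rows --slide '[[0,0,0],[0,0,0],[0,0,0]]' --rot '[[0,0,0],[0,0,0],[0,0,0]]' --claw '[0.7,0.7,0.7]'

```text
t: 1.98
ee_pos: [0.4113, -0.0886, 0.1898]
orientation: [[-0.794, -0.608, 0.001], [-0.608, 0.794, -0.0], [-0.0, -0.001, -1.0]]
force: [-0.5, 0.5, 0.2]
opening: 0.0597
finger_force: 0.0
```

Run:
```python
from h import *
s=read_state();print(s['ee_pos'],s['opening'])
goal((.431,-.147,.10,127.4),(.431,-.147,.028,127.4))
```

```text
[ 0.41133751 -0.08859917  0.18977119] 0.059735166961763904
(0.431, -0.147, 0.1) slide [ 0.0199 -0.0583  0.0898] rot [-0.0005  0.0004  0.0004]
(0.431, -0.147, 0.028) slide [ 0.0199 -0.0582  0.1618] rot [-0.0005  0.0004  0.0004]
```

To row units: 0.161 m / 0.6 = 0.2683, 0.15 m / 0.6 = 0.25.

Emit:
send_rows --slide '[[0.0167,-0.05,0.075],[0.0333,-0.0967,0.1333],[0.0333,-0.0967,0.1667],[0.0333,-0.0967,0.2167],[0.0333,-0.0967,0.25],[0.0333,-0.0967,0.2683],[0.0333,-0.0967,0.2683]]' --rot '[[0,0,0],[0,0,0],[0,0,0],[0,0,0],[0,0,0],[0,0,0],[0,0,0]]' --claw '[0.7,0.7,0.7,0.7,0.7,0.7,0.7]'

```text
t: 2.85
ee_pos: [0.4308, -0.1471, 0.0283]
orientation: [[-0.794, -0.608, -0.0], [-0.608, 0.794, 0.0], [0.0, 0.0, -1.0]]
force: [-0.0, 0.9, 0.6]
opening: 0.06
finger_force: 0.0
```

Run:
```python
from h import *
t=capture("top");s=capture("side")
f=lambda im,x0,y0,x1,y1,k:cv2.resize(im[y0:y1,x0:x1],None,fx=k,fy=k,interpolation=cv2.INTER_CUBIC)
o=np.hstack([f(t,340,220,480,360,3),f(s,300,150,433,290,3)]);cv2.imwrite("pics/c3.png",o[:,:,::-1])
```

```text
(no output)
```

View pics/c3.png

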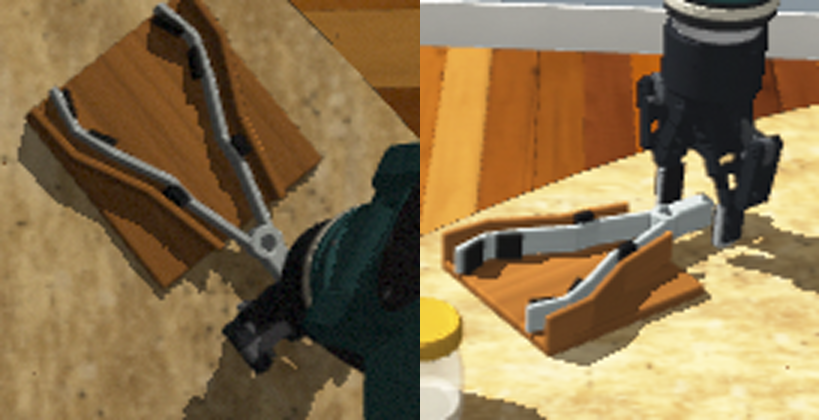

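The fingers straddle the tail, with the near fingertip at about (727,243) in the crop and the tail between them. Closing next.

Emit:
send_rows --slide '[[0,0,0],[0,0,0],[0,0,0],[0,0,0],[0,0,0],[0,0,0],[0,0,0],[0,0,0]]' --rot '[[0,0,0],[0,0,0],[0,0,0],[0,0,0],[0,0,0],[0,0,0],[0,0,0],[0,0,0]]' --claw '[0.5,0.4,0.3,0.2,0.1,0.1,0.1,0.1]' --grip_force 30

```text
t: 3.95
ee_pos: [0.4309, -0.1479, 0.0283]
orientation: [[-0.795, -0.607, 0.0], [-0.607, 0.795, -0.0], [-0.0, -0.0, -1.0]]
force: [0.7, -1.1, 2.5]
opening: 0.0157
finger_force: 33.4
```

To row units: -0.08 m / 0.6 = -0.1333, -0.075 m / 0.6 = -0.125.

Emit:
send_rows --slide '[[0,0,0],[0,0,-0.0083],[0,0,-0.02],[0,0,-0.0367],[0,0,-0.0567],[0,0,-0.0767],[0,0,-0.1],[0,0,-0.125],[0,0,-0.1333],[0,0,-0.1333]]' --rot '[[0,0,0],[0,0,0],[0,0,0],[0,0,0],[0,0,0],[0,0,0],[0,0,0],[0,0,0],[0,0,0],[0,0,0]]' --claw '[0.05,0.05,0.05,0.05,0.05,0.05,0.05,0.05,0.05,0.05]' --grip_force 70

```text
t: 5.2
ee_pos: [0.4307, -0.1477, 0.1085]
orientation: [[-0.795, -0.607, 0.0], [-0.607, 0.795, -0.0], [-0.0, -0.0, -1.0]]
force: [-0.5, -0.1, -0.1]
opening: 0.0148
finger_force: 71.3
```

Run:
```python
from h import *
s=read_state();print(s['force'],s['moment'],s['joints'])
t=capture("top");s=capture("side")
f=lambda im,x0,y0,x1,y1,k:cv2.resize(im[y0:y1,x0:x1],None,fx=k,fy=k,interpolation=cv2.INTER_CUBIC)
o=np.hstack([f(t,340,200,480,340,3),f(s,300,150,433,290,3)]);cv2.imwrite("pics/c4.png",o[:,:,::-1])
# tail at patch: tongs heading 90 origin (.44,.17) -> tail y .17-.088
goal((.435,.07,.11,180),(.435,.07,.019,180))
```

```text
[-0.4774403  -0.14604055 -0.14806516] [-0.01897133  0.07813933 -0.03918923] [-5.09596616e-01  2.45122794e-01 -4.96844261e-01  8.28449463e-01
  7.24868043e-05 -1.16187748e+00]
(0.435, 0.07, 0.11) slide [-0.1356  0.1702 -0.002 ] rot [ 6.000e-04  1.000e-04 -9.185e-01]
(0.435, 0.07, 0.019) slide [-0.1356  0.1701  0.089 ] rot [ 6.000e-04  1.000e-04 -9.185e-01]
```

View pics/c4.png

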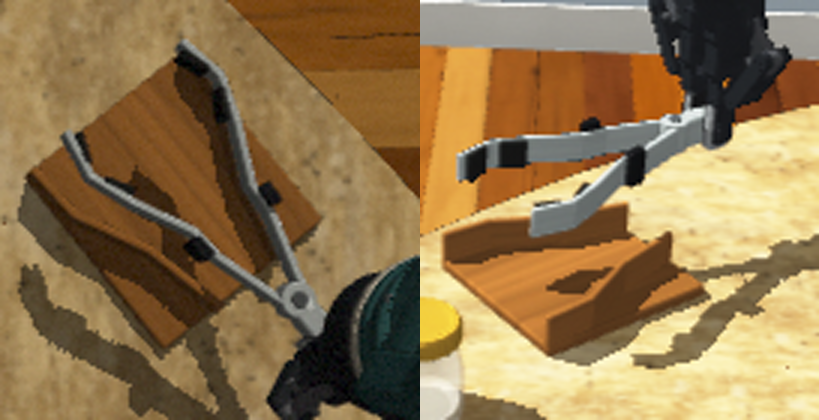

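Held level and clear of the rest. I now swing it to the bare patch.

To row units: 0.17 m / 0.6 = 0.2833, 0.13 m / 0.6 = 0.2167, -0.25 rad / 2 = -0.125.

Emit:
send_rows --slide '[[-0.02,0.025,0],[-0.0417,0.05,0],[-0.0633,0.0783,0],[-0.0833,0.1067,0],[-0.105,0.1333,0],[-0.1267,0.1617,0],[-0.15,0.1883,0],[-0.1667,0.2167,0],[-0.1883,0.2417,0],[-0.2083,0.2667,0],[-0.226,0.2833,0],[-0.226,0.2833,0]]' --rot '[[0,0,-0.04],[0,0,-0.08],[0,0,-0.125],[0,0,-0.165],[0,0,-0.21],[0,0,-0.25],[0,0,-0.29],[0,0,-0.335],[0,0,-0.375],[0,0,-0.42],[0,0,-0.4593],[0,0,-0.4593]]' --claw '[0.05,0.05,0.05,0.05,0.05,0.05,0.05,0.05,0.05,0.05,0.05,0.05]'

```text
t: 6.8
ee_pos: [0.435, 0.0703, 0.1078]
orientation: [[0.001, -1.0, -0.001], [-1.0, -0.001, 0.0], [-0.0, 0.001, -1.0]]
force: [-0.2, -0.4, -1.2]
opening: 0.0145
finger_force: 71.3
```

To row units: 0.083 m / 0.6 = 0.1383, 0.082 m / 0.6 = 0.1367.

Emit:
send_rows --slide '[[0,0,0.0333],[0,0,0.0667],[0,0,0.1],[0,0,0.1167],[0,0,0.1267],[0,0,0.1333],[0,0,0.1367],[0,0,0.1383]]' --rot '[[0,0,0],[0,0,0],[0,0,0],[0,0,0],[0,0,0],[0,0,0],[0,0,0],[0,0,0]]' --claw '[0.05,0.05,0.05,0.05,0.05,0.05,0.05,0.05]'

```text
t: 7.8
ee_pos: [0.4355, 0.0697, 0.0254]
orientation: [[-0.0, -1.0, 0.0], [-1.0, 0.0, 0.0], [-0.0, -0.0, -1.0]]
force: [-0.1, 0.1, -1.8]
opening: 0.0148
finger_force: 71.3
```

To row units: 0.002 m / 0.6 = 0.0033, 0.001 m / 0.6 = 0.0017.

Emit:
send_rows --slide '[[0,0,0.0017],[0,0,0.0033],[0,0,0.0033]]' --rot '[[0,0,0],[0,0,0],[0,0,0]]' --claw '[0.05,0.05,0.05]'

```text
t: 8.18
ee_pos: [0.4353, 0.0697, 0.0232]
orientation: [[-0.0, -1.0, -0.0], [-1.0, 0.0, 0.0], [-0.0, 0.0, -1.0]]
force: [-0.1, 0.2, -0.5]
opening: 0.015
finger_force: 71.3
```

Emit:
send_rows --slide '[[0,0,0.0012],[0,0,0.002],[0,0,0.002]]' --rot '[[0,0,0],[0,0,0],[0,0,0]]' --claw '[0.05,0.05,0.05]'

```text
t: 8.55
ee_pos: [0.4354, 0.0697, 0.0224]
orientation: [[-0.0, -1.0, 0.0], [-1.0, 0.0, -0.0], [0.0, -0.0, -1.0]]
force: [-2.0, 0.5, 9.5]
opening: 0.015
finger_force: 77.6
```

To row units: 0.0012 m / 0.6 = 0.002, 0.0007 m / 0.6 = 0.0012.

Emit:
send_rows --slide '[[0,0,0.0012],[0,0,0.002],[0,0,0.002]]' --rot '[[0,0,0],[0,0,0],[0,0,0]]' --claw '[0.05,0.05,0.05]'

```text
t: 8.93
ee_pos: [0.4355, 0.0697, 0.0223]
orientation: [[-0.0, -1.0, 0.001], [-1.0, 0.0, -0.0], [0.0, -0.001, -1.0]]
force: [-10.3, 0.1, 41.2]
opening: 0.0151
finger_force: 95.8
```

To row units: -0.0015 m / 0.6 = -0.0025.

Emit:
send_rows --slide '[[0,0,-0.0025],[0,0,-0.0025],[0,0,-0.0025],[0,0,-0.0025],[0,0,-0.0025],[0,0,-0.0025],[0,0,-0.0025]]' --rot '[[0,0,0],[0,0,0],[0,0,0],[0,0,0],[0,0,0],[0,0,0],[0,0,0]]' --claw '[0.05,0.05,0.16,0.2,0.3,0.4,0.5]' --grip_force 20

```text
t: 9.8
ee_pos: [0.4353, 0.0697, 0.0223]
orientation: [[-0.0, -1.0, -0.0], [-1.0, 0.0, -0.0], [0.0, 0.0, -1.0]]
force: [0.6, 0.4, 0.0]
opening: 0.0426
finger_force: 0.0
```

To row units: 0.19 m / 0.6 = 0.3167, 0.15 m / 0.6 = 0.25.

Emit:
send_rows --slide '[[0,0,-0.0167],[0,0,-0.05],[0,0,-0.1],[0,0,-0.1667],[0.0667,0,-0.1667],[0.1667,0,-0.1667],[0.25,0,-0.1667],[0.3167,0,-0.1667]]' --rot '[[0,0,0],[0,0,0],[0,0,0],[0,0,0],[0,0,0],[0,0,0],[0,0,0],[0,0,0]]' --claw '[0.6,0.8,1,1,1,1,1,1]'

```text
t: 10.8
ee_pos: [0.4351, -0.1222, 0.1232]
orientation: [[-0.001, -1.0, 0.001], [-1.0, 0.001, -0.0], [0.0, -0.001, -1.0]]
force: [-0.1, 0.4, 0.5]
opening: 0.0851
finger_force: 0.0
```

Run:
```python
from h import *
t=capture("top");s=capture("side");cv2.imwrite("pics/t5.png",t[:,:,::-1]);cv2.imwrite("pics/s5.png",s[:,:,::-1])
f=lambda im,x0,y0,x1,y1,k:cv2.resize(im[y0:y1,x0:x1],None,fx=k,fy=k,interpolation=cv2.INTER_CUBIC)
p=proj("side",[[.435,.158,.01]])[0].astype(int);print(p)
x0=min(max(p[0]-70,0),500)
o=np.vstack([f(t,200,260,380,350,4),f(s,x0,p[1]-35,x0+140,p[1]+5+0,4).repeat(1,0)[:160,:560] if 0 else np.pad(f(s,x0,p[1]-35,x0+140,p[1]+23,4),((0,0),(0,160),(0,0)))]);print(o.shape,x0);cv2.imwrite("pics/c5.png",o[:,:,::-1])
```

```text
[398 311]
(592, 720, 3) 328
```

View pics/c5.png

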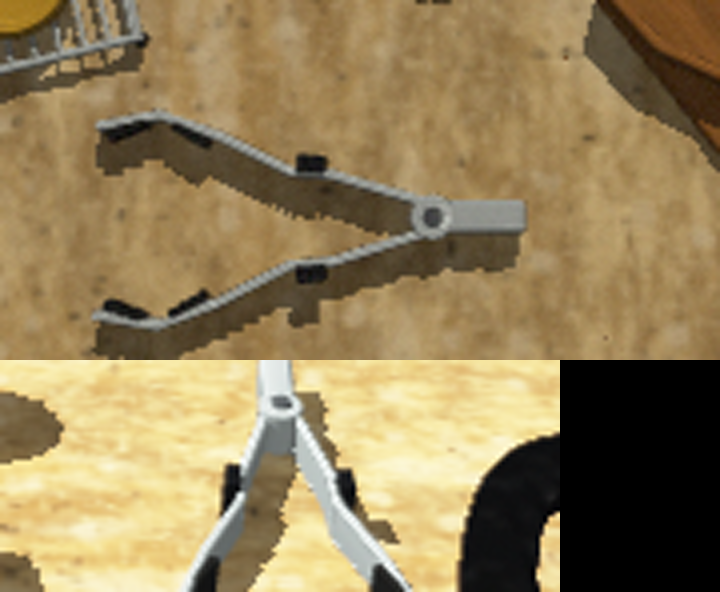

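The tongs lie flat and open, heading along +y. In the crop the pivot is at (432,217), the grips at (312,163) and (311,274), and the jaw tips at (100,125) and (97,316).

Run:
```python
from h import *
g=lambda x,y,z:at("top",(x/4+200,y/4+260),z)
pv=g(432,217,.026);a=g(312,163,.028);b=g(311,274,.028);j=g(100,125,.022);k=g(97,316,.022)
print(pv,(a+b)/2,np.linalg.norm(a-b),(j+k)/2)
d=(j+k)/2-pv;print(np.degrees(np.arctan2(d[1],d[0])))
goal((.435,.1577,.12,180),(.435,.1577,.06,180),(.435,.1577,.024,180))
```

```text
[0.43362097 0.10130318 0.026     ] [0.43399864 0.15857532 0.028     ] 0.05211854574176022 [0.43498933 0.26033128 0.022     ]
89.50701045935597
(0.435, 0.1577, 0.12) slide [-0.2812  0.0017  0.0027] rot [-0.0011 -0.0011 -0.0036]
(0.435, 0.1577, 0.06) slide [-0.2812  0.0017  0.0627] rot [-0.0011 -0.0011 -0.0036]
(0.435, 0.1577, 0.024) slide [-0.2813  0.0018  0.0987] rot [-0.0011 -0.0011 -0.0036]
```

To row units: -0.282 m / 0.6 = -0.47, -0.27 m / 0.6 = -0.45.

Emit:
send_rows --slide '[[-0.1,0,0],[-0.2,0,0],[-0.3,0,0],[-0.3833,0,0],[-0.45,0.0033,0.0167],[-0.47,0.0033,0.0667],[-0.47,0.0033,0.1167],[-0.47,0.0033,0.15],[-0.47,0.0033,0.1667],[-0.47,0.0033,0.1708],[-0.47,0.0033,0.1708]]' --rot '[[0,0,0],[0,0,0],[0,0,0],[0,0,0],[0,0,0],[0,0,0],[0,0,0],[0,0,0],[0,0,0],[0,0,0],[0,0,0]]' --claw '[1,1,1,1,1,1,1,1,1,1,1]' --grip_force 40

```text
t: 12.28
ee_pos: [0.4336, 0.1618, 0.0204]
orientation: [[-0.0, -1.0, 0.001], [-1.0, 0.0, 0.0], [-0.0, -0.001, -1.0]]
force: [0.0, 0.7, 0.0]
opening: 0.0851
finger_force: 0.0
```

Emit:
send_rows --slide '[[0,0,0],[0,0,0],[0,0,0],[0,0,0],[0,0,0],[0,0,0]]' --rot '[[0,0,0],[0,0,0],[0,0,0],[0,0,0],[0,0,0],[0,0,0]]' --claw '[0.85,0.76,0.72,0.68,0.66,0.66]'

```text
t: 13.02
ee_pos: [0.4341, 0.162, 0.0206]
orientation: [[-0.0, -1.0, 0.002], [-1.0, 0.0, 0.001], [-0.001, -0.002, -1.0]]
force: [-0.6, 1.0, 14.1]
opening: 0.0564
finger_force: 11.9
```

Run:
```python
from h import *
t=capture("top");s=capture("side")
f=lambda im,x0,y0,x1,y1,k:cv2.resize(im[y0:y1,x0:x1],None,fx=k,fy=k,interpolation=cv2.INTER_CUBIC)
o=np.hstack([f(t,200,240,330,370,3),f(s,330,250,460,380,3)]);cv2.imwrite("pics/c6.png",o[:,:,::-1])
```

```text
(no output)
```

View pics/c6.png

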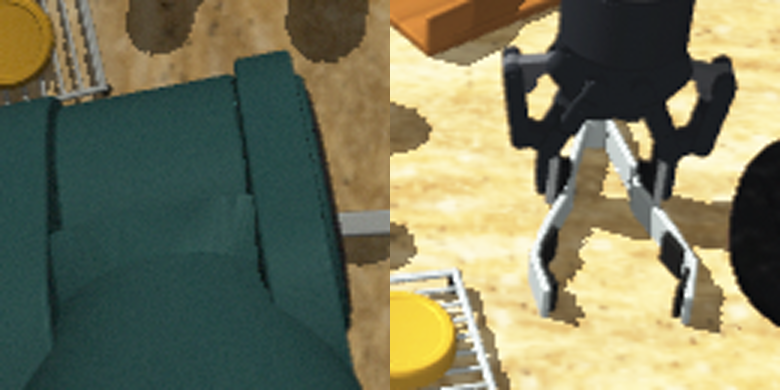

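The side view shows both grips pinched evenly, with the jaw tips at about (545,310) and (685,315) in the crop. I lift and move to above the lid.

To row units: -0.121 m / 0.6 = -0.2017, -0.08 m / 0.6 = -0.1333.

Emit:
send_rows --slide '[[0,0,-0.0133],[0,0,-0.0333],[0,0,-0.0583],[0,0,-0.0833],[-0.0167,-0.0333,-0.1083],[-0.0417,-0.075,-0.125],[-0.0667,-0.1167,-0.1333],[-0.0917,-0.1583,-0.1333],[-0.1083,-0.1917,-0.1333],[-0.1167,-0.2017,-0.1333],[-0.1167,-0.2017,-0.1333],[-0.1167,-0.2017,-0.1333]]' --rot '[[0,0,0],[0,0,0],[0,0,0],[0,0,0],[0,0,0],[0,0,0],[0,0,0],[0,0,0],[0,0,0],[0,0,0],[0,0,0],[0,0,0]]' --claw '[0.66,0.66,0.66,0.66,0.66,0.66,0.66,0.66,0.66,0.66,0.66,0.66]'

```text
t: 14.62
ee_pos: [0.5535, 0.2314, 0.1]
orientation: [[-0.0, -1.0, -0.001], [-1.0, 0.0, -0.0], [0.0, 0.001, -1.0]]
force: [-0.3, 0.1, -1.8]
opening: 0.0568
finger_force: 7.3
```

Run:
```python
from h import *
s0=read_state();print(s0['ee_pos'])
t=capture("top");s=capture("side");cv2.imwrite("pics/t7.png",t[:,:,::-1])
f=lambda im,x0,y0,x1,y1,k:cv2.resize(im[y0:y1,x0:x1],None,fx=k,fy=k,interpolation=cv2.INTER_CUBIC)
o=np.hstack([f(t,160,200,260,300,4),f(s,280,280,380,380,4)]);cv2.imwrite("pics/c7.png",o[:,:,::-1])
```

```text
[0.55352592 0.23135326 0.10001129]
```

View pics/c7.png

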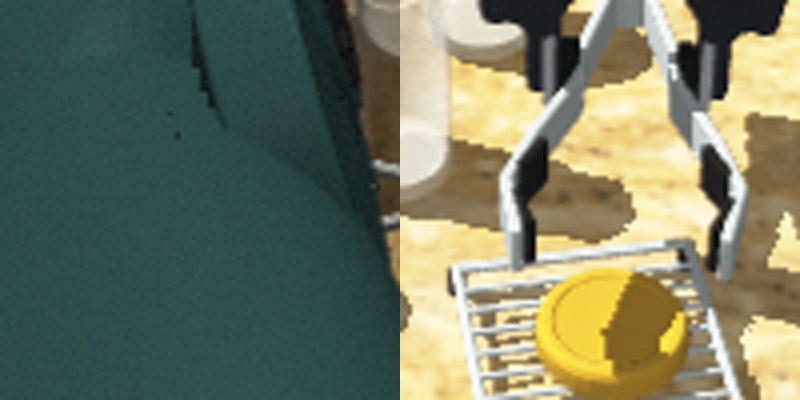

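The side view shows the jaw tips hanging level, with bottoms at about (515,265) and (725,277) in the crop, and the lid below and between them.

Run:
```python
from h import *
q=lambda x,y:(280+(x-400)/4,280+y/4)
for z in(.0795,):
  a=at("side",q(512,265),z);b=at("side",q(728,279),z);print(a,b,(a+b)/2,np.linalg.norm(a-b))
  # top edges of the tips (outer front corners)
  a=at("side",q(505,205),z+.022);b=at("side",q(742,215),z+.022);print('bend?',a,b)
```

```text
[0.59246372 0.3293493  0.0795    ] [0.51029221 0.33147117 0.0795    ] [0.55137797 0.33041023 0.0795    ] 0.08219889514313858
bend? [0.59581667 0.32006112 0.1015    ] [0.5061104  0.31966079 0.1015    ]
```

To row units: 0.0605 m / 0.6 = 0.1008, 0.025 m / 0.6 = 0.0417.

Emit:
send_rows --slide '[[-0.0017,-0.0033,0.0167],[-0.0017,-0.0033,0.0417],[-0.0017,-0.0033,0.0667],[-0.0017,-0.0033,0.0867],[-0.0017,-0.0033,0.095],[-0.0017,-0.0033,0.1008],[-0.0017,-0.0033,0.1008]]' --rot '[[0,0,0],[0,0,0],[0,0,0],[0,0,0],[0,0,0],[0,0,0],[0,0,0]]' --claw '[0.66,0.66,0.66,0.66,0.66,0.66,0.66]'

```text
t: 15.6
ee_pos: [0.5564, 0.2327, 0.0394]
orientation: [[-0.0, -1.0, 0.0], [-1.0, 0.0, 0.0], [-0.0, -0.0, -1.0]]
force: [-0.4, -0.2, -1.1]
opening: 0.0563
finger_force: 7.3
```

Run:
```python
from h import *
s=capture("side");cv2.imwrite("pics/s8.png",s[:,:,::-1])
crop("side",270,290,400,410,5,"pics/c8.png",s)
```

```text
(no output)
```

View pics/c8.png

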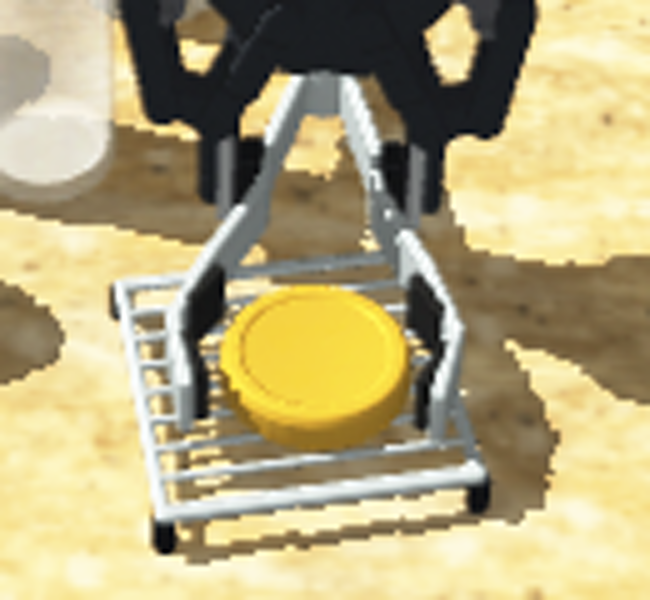

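The lid sits between the jaws, roughly centred, with gaps of similar size on both sides. Squeezing next.

Emit:
send_rows --slide '[[0,0,0],[0,0,0],[0,0,0],[0,0,0],[0,0,0],[0,0,0],[0,0,0],[0,0,0]]' --rot '[[0,0,0],[0,0,0],[0,0,0],[0,0,0],[0,0,0],[0,0,0],[0,0,0],[0,0,0]]' --claw '[0.64,0.62,0.6,0.58,0.56,0.54,0.52,0.5]' --grip_force 45

```text
t: 16.65
ee_pos: [0.5563, 0.2327, 0.0394]
orientation: [[-0.0, -1.0, 0.0], [-1.0, 0.0, -0.0], [0.0, -0.0, -1.0]]
force: [-1.4, -1.4, 0.2]
opening: 0.048
finger_force: 46.1
```

To row units: -0.12 m / 0.6 = -0.2, -0.115 m / 0.6 = -0.1917.

Emit:
send_rows --slide '[[0,0,-0.0067],[0,0,-0.02],[0,0,-0.0417],[0,0,-0.0667],[0,0,-0.1],[0,0,-0.1333],[0,0,-0.1667],[0,0,-0.1917],[0,0,-0.2],[0,0,-0.2]]' --rot '[[0,0,0],[0,0,0],[0,0,0],[0,0,0],[0,0,0],[0,0,0],[0,0,0],[0,0,0],[0,0,0],[0,0,0]]' --claw '[0.5,0.5,0.5,0.5,0.5,0.5,0.5,0.5,0.5,0.5]'

```text
t: 17.9
ee_pos: [0.5563, 0.2327, 0.1594]
orientation: [[-0.0, -1.0, 0.0], [-1.0, 0.0, 0.0], [-0.0, -0.0, -1.0]]
force: [-0.7, 0.4, -1.7]
opening: 0.048
finger_force: 46.5
```

Run:
```python
from h import *
s=capture("side");cv2.imwrite("pics/s9.png",s[:,:,::-1])
s0=read_state();print(s0['ee_pos'])
h=cv2.cvtColor(s[:,:,::-1].copy(),cv2.COLOR_BGR2HSV);m=cv2.inRange(h,(17,150,80),(32,255,255))
N,L,S,C=cv2.connectedComponentsWithStats(m)
for i in range(1,N):
    if S[i,4]>300 and S[i,1]>200:print(S[i],C[i])
```

```text
[0.55613616 0.23263265 0.15894536]
[286 249  27  21 401] [298.05735661 260.46633416]
[117 250  35  55 927] [136.96979504 282.12081985]
[225 263  26  20 433] [237.3256351  272.61431871]
[ 315  290   40   33 1001] [334.5954046  305.79320679]
[195 336  35  30 828] [211.84541063 350.74275362]
[ 257  448   44   32 1110] [278.56756757 465.88738739]
```

Run:
```python
from h import *
from scipy.optimize import least_squares
ph=np.linspace(0,2*np.pi,90)
def hull(n,x,y,r,z0,z1):
    P=np.r_[np.c_[x+r*np.cos(ph),y+r*np.sin(ph),ph*0+z0],np.c_[x+r*np.cos(ph),y+r*np.sin(ph),ph*0+z1]]
    return cv2.convexHull(proj(n,P).astype(np.float32))
def cen(*a):
    M=cv2.moments(hull(*a));return np.array([M['m10'],M['m01']])/M['m00'],cv2.boundingRect(hull(*a)),M['m00']
for dz in(0,-.003):
  q=least_squares(lambda p:cen("side",*p,.0315,.136+dz,.149+dz)[0]-(334.595,305.79),[.555,.305]).x;print(q,cen("side",*q,.0315,.136+dz,.149+dz)[1:])
# mask contour ellipse: compare tilt
def mask(f):
    h=cv2.cvtColor(cv2.imread(f),cv2.COLOR_BGR2HSV);return cv2.inRange(h,(17,150,80),(32,255,255))
m=mask("pics/s9.png")[285:330,310:360]
for r in m[3:40:3]: 
    c=np.where(r)[0];print(c.min()+310 if len(c) else None,c.max()+310 if len(c) else None,end=' | ')
print()
H=hull("side",*q,.0315,.133,.146).reshape(-1,2)
ref=np.zeros((480,640),np.uint8);cv2.fillPoly(ref,[np.int32(np.round(H))],255)
for r in ref[285:330,310:360][3:40:3]:
    c=np.where(r)[0];print(c.min()+310 if len(c) else None,c.max()+310 if len(c) else None,end=' | ')
# jar ring by template: bright ring model vs. images
print()
t=cv2.cvtColor(cv2.imread("pics/top0.png"),cv2.COLOR_BGR2GRAY).astype(float);s=cv2.cvtColor(cv2.imread("pics/side0.png"),cv2.COLOR_BGR2GRAY).astype(float)
from scipy.ndimage import map_coordinates as mc
for n,im in(("top",t),("side",s)):
  im=im-cv2.GaussianBlur(im,(0,0),3);best=[]
  for r in np.arange(.020,.028,.001):
   for x in np.arange(.645,.668,.0005):
    for y in np.arange(.180,.200,.0005):
      p=(np.c_[x+r*np.cos(ph),y+r*np.sin(ph),ph*0+.109]-0)
      m_=camera_model(n) if 0 else None
      best.append((r,x,y))
  B=np.array(best);P=np.stack([B[:,1:2]+B[:,:1]*np.cos(ph),B[:,2:3]+B[:,:1]*np.sin(ph),np.full((len(B),90),.109)],-1)
  uv=proj(n,P.reshape(-1,3)).reshape(len(B),90,2)
  v=mc(im,[uv[...,1],uv[...,0]],order=1).mean(1);i=np.argsort(-v)[:6];print(n,np.c_[B[i],v[i]].round(4).tolist())
```

```text
[0.55448551 0.30527843] ((313, 288, 43, 35), 1192.832029396668)
[0.55448542 0.30175113] ((313, 288, 43, 35), 1178.9862895980477)
None None | 326 342 | 320 348 | 317 352 | 315 354 | 317 354 | 319 351 | 319 350 | 319 350 | 319 349 | 320 349 | 326 344 | None None | 
None None | 322 346 | 318 351 | 315 354 | 314 355 | 314 356 | 314 356 | 314 355 | 314 355 | 316 354 | 319 351 | 325 347 | None None | 
top [[0.021, 0.6565, 0.19, 22.7182], [0.021, 0.6565, 0.1895, 22.2505], [0.021, 0.657, 0.19, 22.1353], [0.021, 0.657, 0.1895, 21.6118], [0.021, 0.656, 0.19, 20.9647], [0.021, 0.656, 0.1895, 20.6143]]
side [[0.021, 0.657, 0.189, 19.7066], [0.021, 0.657, 0.1895, 19.6382], [0.021, 0.6565, 0.1895, 19.2926], [0.021, 0.6565, 0.189, 19.1401], [0.021, 0.657, 0.1885, 18.7233], [0.021, 0.657, 0.19, 18.6701]]
```

To row units: 0.1164 m / 0.6 = 0.194, -0.1015 m / 0.6 = -0.1692.

Emit:
send_rows --slide '[[0.01,-0.0083,0],[0.03,-0.0267,0],[0.0567,-0.05,0],[0.0867,-0.0767,0],[0.1167,-0.1033,0],[0.1467,-0.1283,0],[0.17,-0.15,0],[0.1867,-0.1633,0],[0.194,-0.1692,0.005],[0.194,-0.1692,0.0133],[0.194,-0.1692,0.02],[0.194,-0.1692,0.02]]' --rot '[[0,0,0],[0,0,0],[0,0,0],[0,0,0],[0,0,0],[0,0,0],[0,0,0],[0,0,0],[0,0,0],[0,0,0],[0,0,0],[0,0,0]]' --claw '[0.5,0.5,0.5,0.5,0.5,0.5,0.5,0.5,0.5,0.5,0.5,0.5]'

```text
t: 19.45
ee_pos: [0.6574, 0.1167, 0.147]
orientation: [[0.0, -1.0, -0.001], [-1.0, -0.0, 0.0], [-0.0, 0.001, -1.0]]
force: [-0.1, -0.1, -1.8]
opening: 0.0476
finger_force: 46.5
```

```bash
cat > m.py <<'E'
from h import *
from scipy.optimize import least_squares
ph=np.linspace(0,2*np.pi,90)
def cen(n,x,y,r,z0,z1):
    P=np.r_[np.c_[x+r*np.cos(ph),y+r*np.sin(ph),ph*0+z0],np.c_[x+r*np.cos(ph),y+r*np.sin(ph),ph*0+z1]]
    H=cv2.convexHull(proj(n,P).astype(np.float32));M=cv2.moments(H);return np.array([M['m10'],M['m01']])/M['m00'],cv2.boundingRect(H),M['m00']
def lid(n,z,f):
    im=capture(n);cv2.imwrite(f,im[:,:,::-1]);m=cv2.inRange(cv2.cvtColor(im,cv2.COLOR_RGB2HSV),(17,150,80),(32,255,255))
    g=proj(n,[[.656,.19,z]])[0];N,L,S,C=cv2.connectedComponentsWithStats(m)
    i=min([i for i in range(1,N) if S[i,4]>200],key=lambda i:np.hypot(*(C[i]-g)))
    q=least_squares(lambda p:cen(n,*p,.0315,z,z+.013)[0]-C[i],[.656,.19]).x
    print(n,S[i],C[i],"->",q.round(4),cen(n,*q,.0315,z,z+.013)[1:]);return q
E
python3 - <<'E'
from m import *
print(read_state()['ee_pos'])
lid("side",.124,"pics/s10.png");im=capture("top");print(im[192:196,255:262].mean((0,1)))
E
```

```text
[0.65735796 0.1167091  0.14704676]
side [260 251  35  27 711] [276.39662447 263.94374121] -> [0.6558 0.1891] ((257, 249, 39, 29), 868.0618950035423)
[44.46428571 78.57142857 75.        ]
```

Estimated offset is about 1 mm or less, so I lower gently.

To row units: 0.0135 m / 0.6 = 0.0225, 0.0125 m / 0.6 = 0.0208.

Emit:
send_rows --slide '[[0,0,0.005],[0,0,0.01],[0,0,0.015],[0,0,0.0183],[0,0,0.0208],[0,0,0.0225],[0,0,0.0225]]' --rot '[[0,0,0],[0,0,0],[0,0,0],[0,0,0],[0,0,0],[0,0,0],[0,0,0]]' --claw '[0.5,0.5,0.5,0.5,0.5,0.5,0.5]'

```text
t: 20.42
ee_pos: [0.6578, 0.1163, 0.1338]
orientation: [[-0.0, -1.0, -0.0], [-1.0, 0.0, -0.0], [0.0, 0.0, -1.0]]
force: [0.1, -0.4, -1.9]
opening: 0.0475
finger_force: 46.5
```

To row units: 0.001 m / 0.6 = 0.0017, 0.0005 m / 0.6 = 0.0008.

Emit:
send_rows --slide '[[0,0,0.0008],[0,0,0.0017],[0,0,0.0017]]' --rot '[[0,0,0],[0,0,0],[0,0,0]]' --claw '[0.5,0.5,0.5]'

```text
t: 20.8
ee_pos: [0.6578, 0.1163, 0.1329]
orientation: [[-0.0, -1.0, 0.0], [-1.0, 0.0, 0.0], [-0.0, -0.0, -1.0]]
force: [-0.1, -0.9, -1.7]
opening: 0.0478
finger_force: 46.5
```

To row units: 0.001 m / 0.6 = 0.0017, 0.0005 m / 0.6 = 0.0008.

Emit:
send_rows --slide '[[0,0,0.0008],[0,0,0.0017],[0,0,0.0017]]' --rot '[[0,0,0],[0,0,0],[0,0,0]]' --claw '[0.5,0.5,0.5]'

```text
t: 21.18
ee_pos: [0.6579, 0.1163, 0.1321]
orientation: [[-0.0, -1.0, 0.0], [-1.0, 0.0, 0.0], [-0.0, -0.0, -1.0]]
force: [-0.7, -1.2, 2.5]
opening: 0.0479
finger_force: 46.8
```

Run:
```python
from m import *
s=read_state();print(s['ee_pos'],s['force'],s['moment']);lid("side",.109,"pics/s11.png")
```

```text
[0.65789641 0.11629662 0.13205198] [-0.70241091 -1.22689196  2.4667885 ] [0.10016449 0.15492587 0.02779315]
side [260 253  35  32 738] [276.65447154 270.17886179] -> [0.6561 0.1867] ((258, 256, 38, 29), 856.845960999839)
```

Contact felt: about 4 N, with the lid at rim height. Opening the jaws slowly.

Emit:
send_rows --slide '[[0,0,0],[0,0,0],[0,0,0],[0,0,0],[0,0,0],[0,0,0],[0,0,0],[0,0,0],[0,0,0]]' --rot '[[0,0,0],[0,0,0],[0,0,0],[0,0,0],[0,0,0],[0,0,0],[0,0,0],[0,0,0],[0,0,0]]' --claw '[0.55,0.57,0.585,0.6,0.615,0.63,0.645,0.66,0.66]' --grip_force 40

```text
t: 22.35
ee_pos: [0.6578, 0.1163, 0.1319]
orientation: [[-0.0, -1.0, 0.0], [-1.0, 0.0, -0.0], [0.0, -0.0, -1.0]]
force: [0.0, 0.3, -2.2]
opening: 0.0567
finger_force: 7.4
```

Run:
```python
from m import *
s=read_state();print(s['ee_pos'],s['force'],s['opening']);lid("side",.109,"pics/s12.png")
```

```text
[0.65781804 0.1162803  0.13186838] [ 0.01340532  0.30476988 -2.21224   ] 0.056728203633208935
side [259 252  38  33 869] [277.80437284 269.93670886] -> [0.6543 0.1858] ((259, 255, 38, 29), 855.2060586381704)
```

Run:
```python
from m import *
def rows(f,x0,x1,y0,y1):
    im=cv2.imread(f);m=cv2.inRange(cv2.cvtColor(im,cv2.COLOR_BGR2HSV),(17,150,80),(32,255,255))
    for y in range(y0,y1): 
        print(y,''.join('#' if v else '.' for v in m[y,x0:x1]))
rows("pics/s12.png",250,305,248,290)
ring=lambda z,x,y:proj("side",np.c_[x+.0315*np.cos(ph),y+.0315*np.sin(ph),ph*0+z])
for x,y in((.6545,.19),(.6565,.19)):
  for z in(.109,.122): 
    r=ring(z,x,y);print(x,y,z,r.min(0).round(1),r.max(0).round(1))
```

```text
248 ......#................................................
249 ...................................................##..
250 ...................................................####
251 ..................................................#####
252 .......................................##..........####
253 ......................................####.........####
254 ......................................####..........###
255 .....................................######.........###
256 ....................................#######..........##
257 ....................................########.........##
258 ........................########....#########........##
259 ....................#########################.........#
260 .................#############################........#
261 ...............###############################.........
262 ..............################################.........
263 ............##################################.........
264 ...........###################################.........
265 ..........####################################.........
266 ..........######
[... 903 characters left out ...]
####################................
282 ................######################.................
283 ..................#################....................
284 .....................##########........................
285 .......................................................
286 .......................................................
287 .......................................................
288 .......................................................
289 .......................................................
0.6545 0.19 0.109 [259.1 263.4] [295.9 285.5]
0.6545 0.19 0.122 [258.7 257.4] [295.8 279.3]
0.6565 0.19 0.109 [257.9 263.3] [294.7 285.4]
0.6565 0.19 0.122 [257.5 257.3] [294.6 279.2]
```

The mask shows the lid spanning columns 259 to 295 and rows 258 to 285, matching a flat lid centred at about (0.656, 0.190). The extra pixels at upper right are the other jar's lid behind it. Retreating upward.

To row units: 0.175 m / 0.6 = 0.2917, -0.06 m / 0.6 = -0.1.

Emit:
send_rows --slide '[[0,0,-0.0067],[0,0,-0.02],[0,0,-0.04],[0,0,-0.0667],[0,0,-0.0917],[0,0.0167,-0.1],[-0.0067,0.05,-0.1],[-0.0167,0.0917,-0.1],[-0.0283,0.1417,-0.1],[-0.0383,0.1917,-0.1],[-0.05,0.2417,-0.0833],[-0.06,0.2917,-0.0583]]' --rot '[[0,0,0],[0,0,0],[0,0,0],[0,0,0],[0,0,0],[0,0,0],[0,0,0],[0,0,0],[0,0,0],[0,0,0],[0,0,0],[0,0,0]]' --claw '[0.66,0.66,0.66,0.66,0.66,0.66,0.66,0.66,0.66,0.66,0.66,0.66]'

```text
t: 23.9
ee_pos: [0.4812, 0.1525, 0.1668]
orientation: [[0.0, -1.0, 0.001], [-1.0, -0.0, 0.0], [-0.0, -0.001, -1.0]]
force: [0.0, 0.3, -0.9]
opening: 0.0561
finger_force: 7.4
```

Run:
```python
from m import *
s=read_state();print(s['ee_pos'],s['force'],s['opening']);lid("side",.109,"pics/s13.png");lid("top",.109,"pics/t13.png")
goal((.434,.162,.06,180),(.434,.162,.024,180))
```

```text
[0.48123327 0.15246179 0.16680245] [ 0.04753074  0.26497385 -0.93988303] 0.056096240966663255
side [ 259  249   55   36 1226] [285.22512235 266.62969005] -> [0.6426 0.1754] ((266, 252, 38, 29), 834.5831749304198)
top [240 172  35  29 777] [257.03732304 186.53539254] -> [0.6618 0.1901] ((239, 168, 36, 37), 1010.3032331571449)
(0.434, 0.162, 0.06) slide [-0.0096  0.0443  0.106 ] rot [ 0.0035 -0.0003  0.0009]
(0.434, 0.162, 0.024) slide [-0.0096  0.0442  0.142 ] rot [ 0.0035 -0.0003  0.0009]
```

To row units: 0.143 m / 0.6 = 0.2383, 0.06 m / 0.6 = 0.1.

Emit:
send_rows --slide '[[-0.0083,0.0333,0.025],[-0.0133,0.0583,0.0583],[-0.0167,0.0733,0.1],[-0.0167,0.0733,0.1417],[-0.0167,0.0733,0.175],[-0.0167,0.0733,0.2],[-0.0167,0.0733,0.22],[-0.0167,0.0733,0.2317],[-0.0167,0.0733,0.2383],[-0.0167,0.0733,0.2383]]' --rot '[[0,0,0],[0,0,0],[0,0,0],[0,0,0],[0,0,0],[0,0,0],[0,0,0],[0,0,0],[0,0,0],[0,0,0]]' --claw '[0.66,0.66,0.66,0.66,0.66,0.66,0.66,0.66,0.66,0.66]'

```text
t: 25.25
ee_pos: [0.4389, 0.1623, 0.0239]
orientation: [[-0.0, -1.0, 0.0], [-1.0, 0.0, -0.0], [0.0, -0.0, -1.0]]
force: [-0.2, 0.7, -1.7]
opening: 0.0568
finger_force: 7.4
```

To row units: 0.0017 m / 0.6 = 0.0028, 0.001 m / 0.6 = 0.0017.

Emit:
send_rows --slide '[[0,0,0.0017],[0,0,0.0028],[0,0,0.0028]]' --rot '[[0,0,0],[0,0,0],[0,0,0]]' --claw '[0.66,0.66,0.66]'

```text
t: 25.62
ee_pos: [0.4388, 0.1623, 0.0222]
orientation: [[-0.0, -1.0, 0.0], [-1.0, 0.0, 0.0], [-0.0, -0.0, -1.0]]
force: [0.1, -0.3, -1.8]
opening: 0.0563
finger_force: 7.4
```

To row units: 0.001 m / 0.6 = 0.0017, 0.0005 m / 0.6 = 0.0008.

Emit:
send_rows --slide '[[0,0,0.0008],[0,0,0.0017],[0,0,0.0017]]' --rot '[[0,0,0],[0,0,0],[0,0,0]]' --claw '[0.66,0.66,0.66]'

```text
t: 26.0
ee_pos: [0.4388, 0.1623, 0.0211]
orientation: [[-0.0, -1.0, -0.0], [-1.0, 0.0, 0.0], [-0.0, 0.0, -1.0]]
force: [-0.3, 0.4, -0.6]
opening: 0.0565
finger_force: 7.4
```

To row units: 0.0007 m / 0.6 = 0.0012, 0.0003 m / 0.6 = 0.0005.

Emit:
send_rows --slide '[[0,0,0.0005],[0,0,0.0012],[0,0,0.0012]]' --rot '[[0,0,0],[0,0,0],[0,0,0]]' --claw '[0.66,0.66,0.66]'

```text
t: 26.38
ee_pos: [0.4388, 0.1623, 0.0207]
orientation: [[-0.0, -1.0, 0.0], [-1.0, 0.0, 0.0], [-0.0, -0.0, -1.0]]
force: [-2.5, -0.1, 5.2]
opening: 0.0563
finger_force: 6.6
```

Down on the worktop. Opening, going up, and moving aside so the cameras can see.

To row units: -0.13 m / 0.6 = -0.2167, -0.09 m / 0.6 = -0.15.

Emit:
send_rows --slide '[[0,0,0],[0,0,0],[0,0,0],[0,0,0],[0,0,0],[0,0,-0.0083],[0,0,-0.0333],[0,0,-0.0833],[0,0,-0.15],[0,0,-0.2167]]' --rot '[[0,0,0],[0,0,0],[0,0,0],[0,0,0],[0,0,0],[0,0,0],[0,0,0],[0,0,0],[0,0,0],[0,0,0]]' --claw '[0.7,0.8,0.9,1,1,1,1,1,1,1]'

```text
t: 27.62
ee_pos: [0.4386, 0.1623, 0.1521]
orientation: [[-0.0, -1.0, 0.0], [-1.0, 0.0, -0.0], [0.0, -0.0, -1.0]]
force: [0.1, 0.2, -1.1]
opening: 0.0855
finger_force: 0.0
```

To row units: 0.34 m / 0.6 = 0.5667, 0.3 m / 0.6 = 0.5.

Emit:
send_rows --slide '[[0.0833,0,-0.0833],[0.1667,0,-0.1],[0.25,0,-0.1],[0.3333,0.0333,-0.1],[0.4167,0.0667,-0.1],[0.5,0.1,-0.1],[0.5667,0.1167,-0.1],[0.5667,0.1167,-0.1],[0.5667,0.1167,-0.1]]' --rot '[[0,0,0],[0,0,0],[0,0,0],[0,0,0],[0,0,0],[0,0,0],[0,0,0],[0,0,0],[0,0,0]]' --claw '[1,1,1,1,1,1,1,1,1]'

```text
t: 28.75
ee_pos: [0.3687, -0.1774, 0.2106]
orientation: [[-0.001, -1.0, -0.0], [-1.0, 0.001, 0.0], [-0.0, 0.0, -1.0]]
force: [0.0, 0.3, 0.4]
opening: 0.0854
finger_force: 0.0
```

Run:
```python
from m import *
print(read_state()['ee_pos']);lid("top",.109,"pics/t14.png");s=capture("side");cv2.imwrite("pics/s14.png",s[:,:,::-1])
t=cv2.imread("pics/t14.png");m=cv2.inRange(cv2.cvtColor(t,cv2.COLOR_BGR2HSV),(17,150,80),(32,255,255))
N,L,S,C=cv2.connectedComponentsWithStats(m)
for i in range(1,N):
    if S[i,4]>200 and S[i,0]<330:print(S[i],C[i])
# tongs: compare with the picture after the first laying-down
a=cv2.cvtColor(cv2.imread("pics/t5.png"),cv2.COLOR_BGR2GRAY)[270:350,215:345];b=cv2.cvtColor(t,cv2.COLOR_BGR2GRAY)[262:358,207:353]
r=cv2.matchTemplate(b,a,cv2.TM_CCOEFF_NORMED);print("tongs match",cv2.minMaxLoc(r))
y=cv2.inRange(cv2.cvtColor(s,cv2.COLOR_RGB2HSV),(17,150,80),(32,255,255))
for k in range(254,290,3):print(k,''.join('#' if v else '.' for v in y[k,250:320]))
```

```text
[ 0.36869758 -0.17735007  0.21060164]
top [240 172  35  33 885] [257.3039548  188.30734463] -> [0.6585 0.1896] ((239, 170, 37, 37), 1011.0278424454154)
[166 141  28  24 521] [179.61036468 152.50479846]
[280 142  24  23 434] [291.54147465 152.91013825]
[240 172  35  33 885] [257.3039548  188.30734463]
[300 196  31  28 626] [314.96645367 209.76517572]
[ 75 208  40  25 732] [ 94.51502732 219.44945355]
tongs match (-0.0003830457862932235, 0.9355917572975159, (2, 16), (8, 7))
254 ......................................#########################.......
257 ....................................############################......
260 .................###############################################......
263 .............###################################################......
266 ..........####################################################........
269 .........###############################################..............
272 #........####################################.........................
275 #........###################################..........................
278 ..........#################################...........................
281 .............##########################...............................
284 .....................##########.......................................
287 ......................................................................
```

```bash
python3 -c "
from rig import *
print(job_done())"
```

```text
the job is handed in; nothing more can be done
None
```

The job is handed in: the lid is on the open jar, about flat and within about 2 mm of centre. The tongs lie flat and released on the worktop, and the other jars did not move in the camera pictures; one thing could count against it: the fingertips briefly pressed the worktop at 41 N when I first laid the tongs down.

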